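Feed a cube rack past the spring gate

TASK

Feed the blue rack with its two mortar cubes fully home against the end stop of the chute: press the black release bar down with one fingertip to swing the yellow gate up, and keep it held up with that finger while another finger pushes the rack's upright tail plate, so that the gate never touches the rack or the cubes. When the rack is home, let the gate fall shut behind the cubes and move clear. Only push: do not grip or lift the rack or the cubes, and leave the jars and the bottle beside the chute where they stand.

Things in the scene. Friction and masses are not known exactly. Their poses are not given: they have to be found in the camera images.
- chute: Fixed aluminium feed chute, base plate 112 x 500 x 4 mm. Origin: on the worktop, mid-channel. The rack slides on the plate along the chute's -y; -x is the release-bar side (near the robot). Channel 84 mm wide; walls 6 mm thick, 34 mm high above the worktop, from y = +0.095 to -0.250; none from y = +0.095 to +0.250.
- stop (a point): Middle of the end stop's face, which the rack's nose meets at home: chute x = 0, y = -0.217, z = 0.020. The face looks along the chute's +y.
- gate_line (a point): Point on the gate's hinge line where the boom crosses the channel: chute x = -0.052, y = -0.075, z = 0.042. The hinge line is parallel to the chute's y; its posts reach 47 mm above the worktop. Shut, the yellow boom (12 mm thick) lies level from here along +x over the channel; its red leaf reaches down to z = 0.022.
- gate (a joint): Gate angle, rad: 0 shut, grows as the bar is pressed down, stop at 1.25. Gate and bar are one body; a spring shuts it when let go (about 3 to 7 N on the bar). At 1.05 it clears the cubes by about 10 mm and its tip is 130 mm above the worktop; keep it above 0.9 while rack and cubes pass. Shut, it clears the rack's low tail, which stays under it at home.
- bar_mid (a point): Point on top of the black round release bar (diameter 18 mm, along chute y from +0.245 to -0.045) at chute y = +0.10; moves with the gate. Bar axis 30 mm from the hinge line, at chute x = -0.078, top 66 mm above the worktop when shut; at 1.05 rad again x = -0.078, top 36 mm; between, up to 4 mm farther out. Press and slide anywhere along it.
- rack: Blue rack, loose in the channel, about 0.8 kg with its cubes. Origin: centre of the underside of its body (80 x 120 mm; side rails 20 mm, cross plates 38 mm high); axes as the chute's when straight. Nose at y = -0.060; a tail 28 mm wide, 8 mm high runs along +y to the push plate. Home: origin at chute y = -0.157; the gate falls in 22 mm behind the body.
- push_plate (a point): Middle of the rear (+y) face of the rack's upright push plate, at rack x = 0, y = +0.155, 30 mm above the rack's underside. The plate is 60 mm wide, 6 mm thick and reaches 60 mm above the worktop. It lies 78 mm sideways from the release bar's axis, so one open gripper can have one finger on the bar and the other behind the plate.
- cube_front: Grey mortar test cube, 51 mm, 0.27 kg, loose in the front pocket of the rack; origin at the centre of its underside, 4 mm above the rack's underside. Its top is 59 mm above the worktop.
- cube_rear: The same in the rear pocket.
- gold_jar: Bystander: squat clear jar with a brass lid, 60 mm wide, 69 mm tall, loose on the worktop on the far (+x) side of the chute; origin at the centre of its underside.
- blue_bottle: Bystander: small blue reagent bottle with a dark red cap, 29 mm wide, 86 mm tall, loose on the worktop on the far (+x) side of the chute; origin at the centre of its underside.
- sample_pot: Bystander: clear pot with a red lid, 66 mm wide, 116 mm tall, loose on the worktop on the far (+x) side of the chute; origin at the centre of its underside.
There are look-alikes about, which are no part of the job. Leave any red look-alike of the cube_front alone.

How it is judged:
On the way, in this order (a step that is already met when the one before it is completed fails the run):
1. a finger holds the gate up by its bar while the rack is still in front of it (value of joint gate above 0.8 rad and contact force between the fingers and gate above 0.3 N and y of rack in the frame of chute above -0.012 m), for 0.2 s.
2. the rack is half way past the gate, which a finger still holds up (value of joint gate above 0.8 rad and contact force between the fingers and gate above 0.3 N and y of rack in the frame of chute between -0.12 and -0.05 m), for 0.1 s.
At the end, for the whole second after the job is handed in: The rack's nose is within 6 mm of the end stop and the rack lies flat and at rest, both cubes seated in their pockets, and the gate is shut (under 0.06 rad) behind them (y of rack in the frame of chute below -0.151 m and z of rack in the frame of chute below 0.008 m and value of joint gate below 0.06 rad and linear speed of rack below 0.01 m/s and z of each of cube_front, cube_rear in the frame of rack below 0.012 m and y of cube_front in the frame of rack between -0.039 and -0.019 m and y of cube_rear in the frame of rack between 0.019 and 0.039 m); the robot touches nothing.
It fails at once if the gate touches the rack or a cube (contact force between gate and rack above 1 N or contact force between gate and cube_front above 1 N or contact force between gate and cube_rear above 1 N).
It fails at once if the rack is lifted off the chute or tipped (z of rack in the frame of chute above 0.014 m or angle between rack's own z axis and vertical above 0.15 rad).
It fails at once if a cube is lifted out of its seat (z of any of cube_front, cube_rear in the frame of rack above 0.016 m).
It fails at once if a jar or the bottle beside the chute is moved more than 15 mm (distance of any of gold_jar, blue_bottle, sample_pot from where it was at the start of the episode above 0.015 m).
It also fails if it takes over 48 s, if anything falls off the work surface, if the arm or the gripper's body presses on something with over 40 N, if the wrist force passes 120 N, or if a joint passes its speed limit or range.

ROBOT

A 6-joint arm with a two-finger parallel gripper is mounted at the origin on a cart in front of the work surface, level with it; the furniture and walls round the work are solid. World frame = base frame: x ahead of the robot, y to its left, z up, the work surface at z = 0. Lengths are in m, angles in rad, forces in N, time in s.
With the tool pointing down it reaches from about 0.25 to 0.775 m from the base axis. Payload 4 kg.
Tool frame: the origin (TCP) lies on the centre line of the jaws, within the pads' length; the fingertips stand 8 mm ahead of it and the grasp point (between the pads) lies 11 mm behind it (bot.tcp_to_tips is the distance from the TCP to the fingertips, in m); z points along the fingers, y is the line along which they close (so a half turn about z gives the same grasp; the last joint's range is limited). The gripper opens to 94 mm and grips with 3 to 60 N. Pads are 16 mm wide; open, the fingers measure 119 mm over their backs; the gripper's body (75 mm by 177 mm) begins 78 mm behind the grasp point.
Start: joints at [-1.229, 0.087, 1.371, -0, 1.684, -0.103], TCP at [0.237, -0.497, 0.18] pointing down, gripper open.
Joint ranges: [-3.1, 3.1], [-0.76, 2.03], [0.27, 2.55], [-1.08, 4.22], [0.17, 2.65], [-2.57, 2.57]. Speed limits (rad/s): [2.79, 2.79, 3.14, 3.14, 3.14, 3.14].

INTERFACE

Orientations are given as a unit quaternion [w, x, y, z].
In Python, from bench import bot, capture, camera_params gives the robot as it stands.
- The arm moves only by the shell command python3 -m pendant 'ROWS' [FORCE]. ROWS is JSON, a list of rows, each a list of 5 numbers: the shift along the tool's x, y, z in mm, then the turn about the tool's z in degrees, then the finger opening in mm, from 0 to 94. In form: [[tx, ty, tz, turn, fingers], ...]. A call has 1 to 10 rows; each row is the pose to reach, as a shift and turn from the pose commanded when the call began, along the tool's axes at that moment; what a row does not reach only later rows make up. A row lasts 1/10 s, in which the tool goes at most 50 mm and 8.59 degrees, less where a joint would pass 70% of its speed; a pose out of reach is approached as far as the arm can. A call with a gripper value outside its range is refused whole. The fingers move at their own pace and stop on an object; FORCE is the grip in N (left out, the last holds). Time passes only in rows, so rows that repeat a pose let the fingers close. It gives the time, the measured TCP pose, the force, the opening and the grip force at its end, in the units of the state.
- bot.sense(): the state, without advancing time (a new reading comes with each control period).
- capture(name): name is "scene" or "side" or "wrist"; returns the picture (400x640x3 uint8, blue, green, red); there is no depth.
- camera_params(name): a dict with "vfov" (degrees; the focal length in pixels is half the picture's height over the tangent of half this angle, whatever the lens; pixels are square), "cx", "cy" (the principal point, pixels), "rvec" (rotation vector, rad) and "tvec" (3), from world to camera coordinates, as OpenCV has them. Camera axes: x right, y down, z forward; pixel columns grow to the right and rows downward; lengths in m; the calibration is good to about 2 mm. A picture is of the moment at which its call begins: read the wrist's pose just before it. camera_params takes no time and is no camera call; for the wrist camera it gives the pose at the moment of the call.
- bot.finish_job(): hands the job in; it is judged then, once.
The state is a dict: "time_s": time; "joints": joint angles; "joint_vel": joint speeds; "joint_efforts": joint torques, N m; "tool_pos": TCP position; "orientation": TCP orientation; "ft_force": force on the tool from outside, world axes, zero at the start; "ft_torque": the same for the moment, N m; "width": opening from 0.0 (shut) to 1.0 (fully open); "gripper_force": force on a finger pad.
Only numpy, scipy, OpenCV 4.12 (cv2) and the standard library are available. Lean on these libraries where they do the work, as an engineer would, in place of code of your own. Each camera call takes 0.05 s, during which the arm holds its last target. There are 200 camera calls.

## Working session

There is one attempt and no reset: what is moved stays moved. The work goes in short steps, Python scripts to look and compute and a shell command to move; the robot and the scene stay as the last step left them, time stands still between calls to the robot, and variables do not carry over. Pictures are saved under pics/ and viewed, at most 10 in all, crops included, and the job is handed in when it is done.

```bash
mkdir -p pics; ls; python3 - <<'E'
from bench import bot,capture,camera_params
import cv2,json
s=bot.sense();print(s)
for n in("scene","side"):
    cv2.imwrite(f"pics/{n}0.png",capture(n));print(n,camera_params(n))
E
```

```text
pics
{'time_s': 0.0, 'joints': array([-1.22911078e+00,  8.79459803e-02,  1.37220481e+00, -3.72812595e-05,
        1.68359195e+00, -1.03095428e-01]), 'joint_vel': array([-0.00140641, -0.0015483 , -0.00065707, -0.00061797,  0.00148206,
        0.00016583]), 'joint_efforts': array([ 1.15362087e-03, -3.40173805e+01, -3.02429545e+01,  7.17543438e-02,
        3.28871305e-02, -1.82143967e-04]), 'tool_pos': array([ 0.23643086, -0.49593876,  0.17893424]), 'orientation': array([-1.06519788e-03,  9.75372881e-01,  2.20559713e-01, -1.46336119e-04]), 'ft_force': array([-0.11294964,  0.02400188, -0.96251858]), 'ft_torque': array([-0.00398873, -0.00240079, -0.03319345]), 'gripper_force': 0.0, 'width': 0.9958849458952852}
scene {'vfov': 44.85026610036941, 'cx': 324.26782835390577, 'cy': 205.54382623621936, 'rvec': array([ 1.18835606, -2.31680995,  0.99928563]), 'tvec': array([0.36251953, 0.3496128 , 0.86853608])}
side {'vfov': 57.374026851083094, 'cx': 313.45036939485533, 'cy': 193.9129793424694, 'rvec': array([ 2.6441148 , -0.5418837 ,  0.12952499]), 'tvec': array([-0.506437  ,  0.2418972 ,  0.79407211])}
```

View pics/scene0.png

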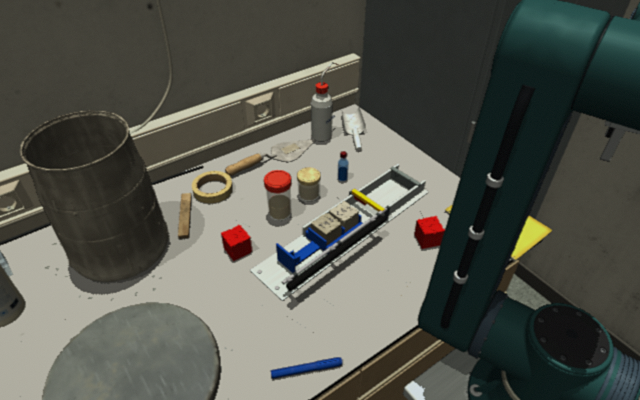

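View pics/side0.png

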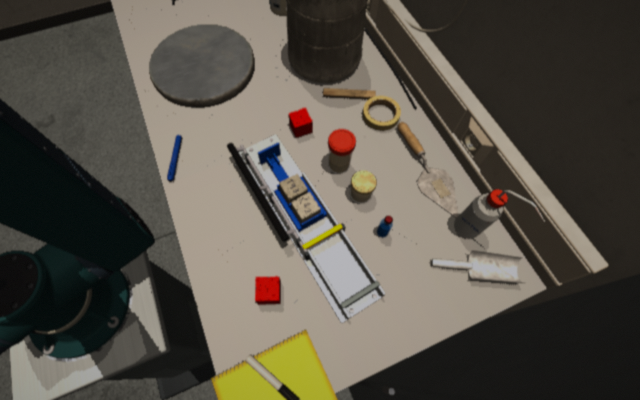

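Side view: the chute runs from about (260,143) at its open end to (365,307) at its stop end. The blue push plate is at (268,152), the cubes at (292,187) and (305,207), the yellow boom at (323,237) and the black bar from (232,147) to (285,242). The red cubes at (300,122) and (268,290) stand outside the rack, so they are look-alikes. The grey pair in the blue rack are the ones meant. I'll confirm that in a crop.

```bash
cat > h.py <<'E'
import numpy as np,cv2
from bench import bot,capture,camera_params
def ray(p,uv):
    f=200/np.tan(np.radians(p["vfov"])/2);R=cv2.Rodrigues(p["rvec"])[0]
    d=R.T@np.array([(uv[0]-p["cx"])/f,(uv[1]-p["cy"])/f,1]);c=-R.T@p["tvec"];return c,d
def onz(p,uv,z):
    c,d=ray(p,uv);return c+d*(z-c[2])/d[2]
def proj(p,X):
    f=200/np.tan(np.radians(p["vfov"])/2);R=cv2.Rodrigues(p["rvec"])[0]
    q=R@np.array(X)+p["tvec"];return np.array([p["cx"]+f*q[0]/q[2],p["cy"]+f*q[1]/q[2]])
def tri(p1,u1,p2,u2):
    c1,d1=ray(p1,u1);c2,d2=ray(p2,u2)
    t=np.linalg.lstsq(np.c_[d1,-d2],c2-c1,rcond=None)[0];a=c1+d1*t[0];b=c2+d2*t[1];return (a+b)/2,np.linalg.norm(a-b)
E
python3 - <<'E'
import cv2
a=cv2.imread('pics/side0.png')[125:330,220:395];b=cv2.imread('pics/scene0.png')[150:310,240:440]
a=cv2.resize(a,None,fx=2.9,fy=2.9,interpolation=cv2.INTER_CUBIC);cv2.imwrite('pics/crop_side.png',a)
cv2.imwrite('pics/crop_scene.png',cv2.resize(b,None,fx=3.5,fy=3.5,interpolation=cv2.INTER_CUBIC))
E
```

```text
(no output)
```

View pics/crop_side.png

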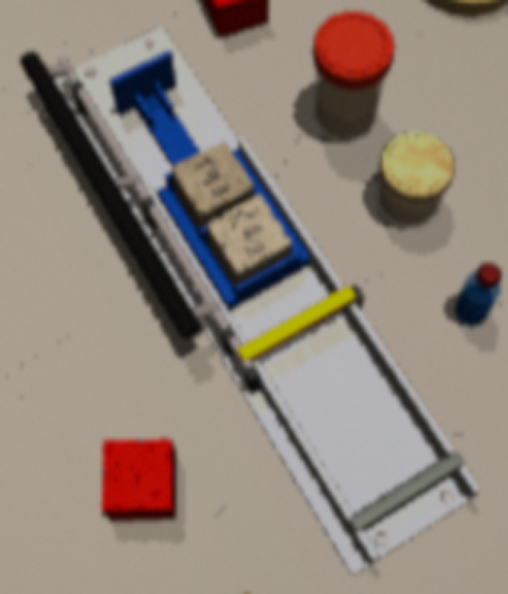

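View pics/crop_scene.png

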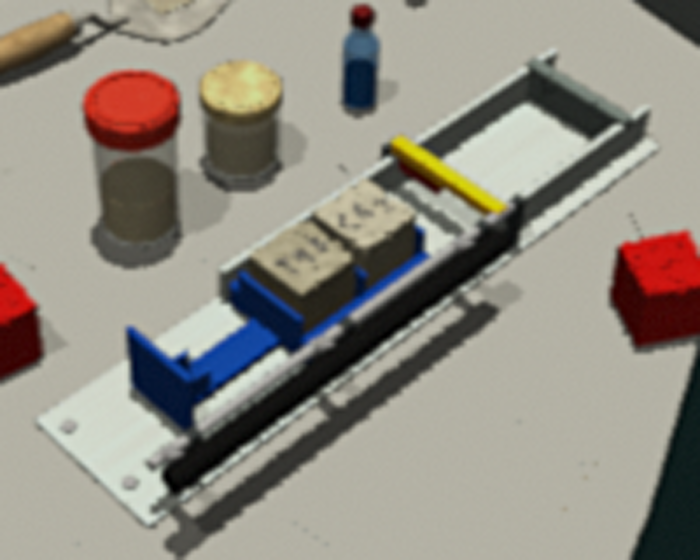

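The crops confirm it: two grey stamped cubes in the blue rack, in front of the yellow gate. Both red cubes lie outside the chute. Next I'll measure corners, bar ends and push plate in both views.

```bash
python3 - <<'E'
from h import *
S=camera_params("side");C=camera_params("scene")
s=lambda u,v:(220+(u+.5)/2.9-.5,125+(v+.5)/2.9-.5); c=lambda u,v:(240+(u+.5)/3.5-.5,150+(v+.5)/3.5-.5)
P={}
def pr(n,X,e=''):P[n]=X;print(n,np.round(X,4),e)
pr('open+x side',onz(S,s(160,29),.004));pr('open+x scene',onz(C,c(38,420),.004))
pr('open-x scene',onz(C,c(150,525),.002))
pr('stop+x side',onz(S,s(476,490),.004));pr('stop-x side',onz(S,s(358,572),.004));pr('stop-x scene',onz(C,c(657,147),.004))
pr('bar+y',onz(S,s(30,58),.057));pr('bar-y',onz(S,s(190,328),.057))
for n,a,b in(('plate top -x',(115,82),(205,382)),('plate top +x',(173,57),(130,332)),('bar+y',(30,58),(172,478)),('bar-y',(190,328),(510,235))):
    X,e=tri(S,s(*a),C,c(*b));pr('tri '+n,X,round(e,4))
E
```

```text
open+x side [0.5451 0.2501 0.004 ] 
open+x scene [0.5449 0.2549 0.004 ] 
open-x scene [0.4372 0.2394 0.002 ] 
stop+x side [ 0.6172 -0.2381  0.004 ] 
stop-x side [ 0.5098 -0.2563  0.004 ] 
stop-x scene [ 0.5037 -0.2499  0.004 ] 
bar+y [0.4236 0.229  0.057 ] 
bar-y [ 0.4614 -0.0511  0.057 ] 
tri plate top -x [0.4784 0.1756 0.0549] 0.01
tri plate top +x [0.5381 0.1873 0.0493] 0.0007
tri bar+y [0.4236 0.2299 0.0558] 0.0
tri bar-y [ 0.4587 -0.0545  0.0625] 0.0055
```

```bash
python3 -m pendant '[[497,-525,-70,-73,66],[497,-525,-70,-73,66],[497,-525,-70,-73,66],[497,-525,-70,-73,66],[497,-525,-70,-73,66],[497,-525,-70,-73,66],[497,-525,-70,-73,66],[497,-525,-70,-73,66],[497,-525,-70,-73,66],[497,-525,-70,-73,66]]'
cat >> h.py <<'E'
def togo(x,y,z,yaw):
    # yaw: world angle of tool y; prints row from the measured pose
    from scipy.spatial.transform import Rotation as Ro
    s=bot.sense();q=s['orientation'];R=Ro.from_quat([q[1],q[2],q[3],q[0]]).as_matrix()
    d=R.T@(np.array([x,y,z])-s['tool_pos'])*1000
    now=np.arctan2(R[1,1],R[0,1]);t=-np.degrees((yaw-now+np.pi)%(2*np.pi)-np.pi)
    print('row',np.round(d,1),'turn',round(t,2),'tilt z',np.round(R[:,2],3),'tcp',np.round(s['tool_pos'],4),'t',s['time_s'],'F',np.round(s['ft_force'],1),'w',round(s['width']*94,1))
E
python3 -c "
from h import *;togo(.4595,.1925,.25,.143);print(bot.tcp_to_tips)"
```

```text
time_s: 1.1
tool_pos: [0.3899, -0.021, 0.2283]
orientation: [0.0, 0.652, 0.758, 0.0]
ft_force: [0.3, -1.7, 0.4]
width: 0.698
gripper_force: 0.0
row [200.8 100.5 -21.8] turn 0.35 tilt z [ 0. -0. -1.] tcp [ 0.3899 -0.021   0.2283] t 1.1 F [ 0.3 -1.7  0.4] w 65.6
0.008
```

```bash
python3 -m pendant '[[200,100,-22,0,66],[200,100,-22,0,66],[200,100,-22,0,66],[200,100,-22,0,66],[200,100,-22,0,66],[200,100,-22,0,66],[200,100,-22,0,66]]'
python3 - <<'E'
from h import *
togo(.4595,.1925,.25,.143)
p=camera_params("wrist");im=capture("wrist");cv2.imwrite('pics/w1.png',im);np.save('w1.npy',p,allow_pickle=True)
R=cv2.Rodrigues(p["rvec"])[0];print(p,-R.T@p["tvec"])
E
```

```text
time_s: 1.8
tool_pos: [0.459, 0.1894, 0.2495]
orientation: [-0.0, 0.652, 0.758, -0.001]
ft_force: [-0.0, 0.3, 0.0]
width: 0.698
gripper_force: 0.0
row [ 3.   0.9 -0.5] turn 0.35 tilt z [-0.002 -0.001 -1.   ] tcp [0.459  0.1894 0.2495] t 1.8 F [-0.   0.3  0. ] w 65.6
{'vfov': 65.56005962660892, 'cx': 317.9813086246189, 'cy': 197.7963306410901, 'rvec': array([-2.88785536, -0.21458807, -0.02216192]), 'tvec': array([-0.48106118,  0.07352073,  0.48873264])} [0.44908035 0.25943767 0.45464677]
```

View pics/w1.png

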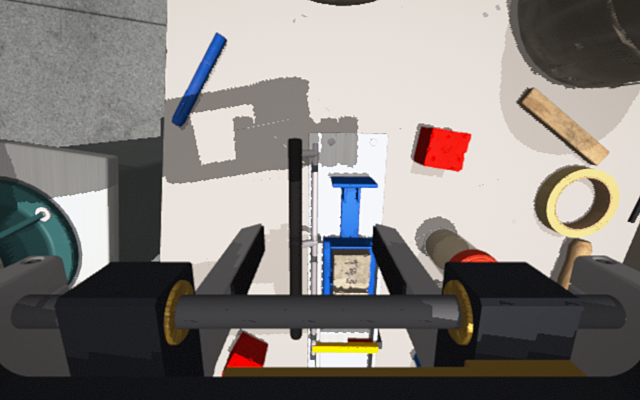

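Wrist view: black bar at columns 289–301, rows 138–338. Push plate top at (331–378, ~178), chute plate's open end at row 133 with its +x edge at column 386. I'll fit lines to these.

```bash
python3 - <<'E'
from h import *
im=cv2.imread('pics/w1.png');p=np.load('w1.npy',allow_pickle=True).item()
g=im.max(2).astype(int);a=.143
cc=-cv2.Rodrigues(p["rvec"])[0].T@p["tvec"]
bl=[];
for v in range(145,222,4):
    r=np.where(g[v,280:312]<45)[0]+280; bl.append((v,r.min()-.5,r.max()+.5))
bl=np.array(bl);print(bl[::5])
# bar axis: silhouettes tangent; mid-pixel at axis height .057
P=np.array([onz(p,((l+r)/2,v),.057) for v,l,r in bl])
k=np.polyfit(P[:,1],P[:,0],1);print('bar line x=',k,'yaw',-np.arctan(k[0]),'width',np.mean([onz(p,(r,v),.057)[0]-onz(p,(l,v),.057)[0] for v,l,r in bl]))
col=g[130:200,293:297].mean(1);v=np.where(col<45)[0][0]+130-.5;print('bar end v',v,onz(p,(295,v),.066),onz(p,(295,v),.057))
# chute plate right edge & end
E=[]
for v in range(140,225,5):
    row=im[v,340:400].astype(int).min(1);d=np.diff(row);j=np.argmin(d[30:])+30;E.append(onz(p,(340+j+.5,v),.004))
E=np.array(E);k2=np.polyfit(E[:,1],E[:,0],1);print('edge',k2,-np.arctan(k2[0]),np.std(E[:,0]-np.polyval(k2,E[:,1])))
for u in (350,365,380):
    c=im[120:145,u].astype(int).min(1);j=np.argmax(np.diff(c));print('end',onz(p,(u,120+j+.5),.004))
b,gg,r=[im[:,:,i].astype(int) for i in range(3)]
m=((b>80)&(b>1.8*r)&(b>gg*1.4)).astype(np.uint8);m[:,:322]=0;m[:,390:]=0;m[:165]=0
ys,xs=np.where(m[:195]);print('plate bbox',xs.min(),xs.max(),ys.min(),ys.max())
for u in(336,345,354,363,372):
    vv=np.where(m[170:195,u])[0]+170;print(u,vv.min(),vv.max(),'rear top',onz(p,(u,vv.min()-.5),.060),'rear base',onz(p,(u,vv.min()-.5),.004))
print(cc)
E
```

```text
[[145.  288.5 301.5]
 [165.  288.5 301.5]
 [185.  289.5 300.5]
 [205.  289.5 300.5]]
bar line x= [-0.1331211   0.45330037] yaw 0.13234300378836017 width 0.015089258379087792
bar end v 138.5 [0.42323823 0.23296389 0.066     ] [0.4226398  0.23235083 0.057     ]
edge [-0.13439816  0.58275215] 0.133597617192375 0.0004148962850894158
end [0.49532376 0.24859282 0.004     ]
end [0.51664645 0.2503662  0.004     ]
end [0.53772332 0.25351065 0.004     ]
plate bbox 333 377 177 194
336 183 186 rear top [0.48258093 0.18483457 0.06      ] rear base [0.48733463 0.17424847 0.004     ]
345 177 194 rear top [0.49277012 0.19431593 0.06      ] rear base [0.49896965 0.18507522 0.004     ]
354 177 194 rear top [0.5042275  0.19603007 0.06      ] rear base [0.51205283 0.18703259 0.004     ]
363 177 187 rear top [0.51568287 0.19774391 0.06      ] rear base [0.5251337  0.18898962 0.004     ]
372 183 187 rear top [0.52862557 0.19172612 0.06      ] rear base [0.53991296 0.18211792 0.004     ]
[0.44908035 0.25943767 0.45464677]
```

```bash
python3 - <<'E'
import cv2
a=cv2.imread('pics/w1.png')[125:215,280:400]
cv2.imwrite('pics/w1c.png',cv2.resize(a,None,fx=6,fy=6,interpolation=cv2.INTER_NEAREST))
E
```

```text
(no output)
```

View pics/w1c.png

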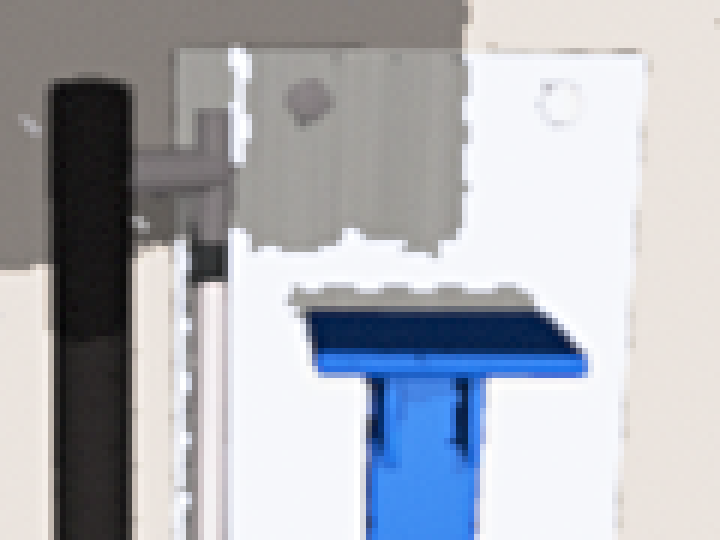

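The crop shows the plate's rear face as dark blue. Its top rear edge is at v≈183.2, u 333–377.7, and its base is at v≈176.5. The bar spans u 288.2–301.6 and the chute plate 308.5–387.

```bash
python3 - <<'E'
from h import *
p=np.load('w1.npy',allow_pickle=True).item();a=.133;u=np.array([np.cos(a),np.sin(a),0]);w=np.array([-np.sin(a),np.cos(a),0])
def q(n,uv,z):X=onz(p,uv,z);print(n,'u',round(X@u,4),'w',round(X@w,4))
k=lambda x,y:(280+x/6-.5,125+y/6-.5)
q('top rear L',k(318,352),.06);q('top rear R',k(586,352),.06);q('base L',k(305,312),.008);q('base R',k(540,312),.008)
q('corner L',k(172,50),.004);q('corner R',k(645,54),.004);q('edge R low',k(622,450),.004);q('bar L',k(49,110),.057);q('bar R',k(132,110),.057);q('bar end',k(90,78),.060)
togo(*( (.488*u+.140*w)[:2]),.25,a)
E
```

```text
top rear L u 0.4983 w 0.1183
top rear R u 0.5561 w 0.1192
base L u 0.4974 w 0.1177
base R u 0.5544 w 0.1185
corner L u 0.4645 w 0.1794
corner R u 0.5765 w 0.1801
edge R low u 0.5775 w 0.0833
bar L u 0.4404 w 0.1687
bar R u 0.4579 w 0.169
bar end u 0.4493 w 0.1756
row [13.6  8.2 -0.3] turn 0.84 tilt z [-0.001 -0.001 -1.   ] tcp [0.459  0.1888 0.2498] t 1.85 F [ 0.6  0.7 -0.1] w 65.9
```

```bash
python3 -m pendant '[[12,8,30,1,66],[12,8,70,1,66],[12,8,110,1,66],[12,8,140,1,66],[12,8,155,1,66],[12,8,155,1,66]]'
python3 - <<'E'
from h import *
a=.133;u=np.array([np.cos(a),np.sin(a),0]);w=np.array([-np.sin(a),np.cos(a),0])
togo(*( (.488*u+.138*w)[:2]),.043,a)
cv2.imwrite('pics/w2.png',capture("wrist"));cv2.imwrite('pics/s2.png',cv2.resize(capture("side")[100:270,180:400],None,fx=3,fy=3))
E
```

```text
time_s: 2.45
tool_pos: [0.4632, 0.2002, 0.0922]
orientation: [-0.001, 0.66, 0.751, -0.003]
ft_force: [-0.5, 0.0, 0.2]
width: 0.699
gripper_force: 0.0
row [ 1.   2.7 49.2] turn -0.27 tilt z [-0.006 -0.002 -1.   ] tcp [0.4632 0.2002 0.0922] t 2.45 F [-0.5  0.   0.2] w 65.7
```

View pics/w2.png

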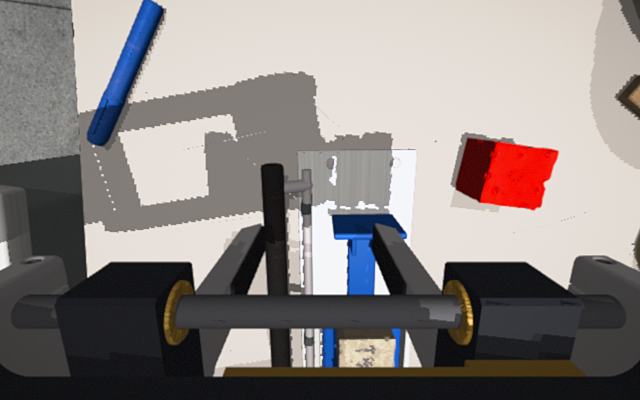

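```bash
python3 - <<'E'
from h import *
from scipy.spatial.transform import Rotation as Ro
p=camera_params("wrist");s=bot.sense();q=s['orientation'];R=Ro.from_quat([q[1],q[2],q[3],q[0]]).as_matrix()
a=.133;u=np.array([np.cos(a),np.sin(a),0]);w=np.array([-np.sin(a),np.cos(a),0])
print('mid u,w',s['tool_pos']@u,s['tool_pos']@w)
for x in(-8,8):
  for y in(-45.5,-33,33,45.5):
    print(x,y,np.round(proj(p,s['tool_pos']+R@np.array([x,y,8])/1000),0))
im=cv2.imread('pics/w2.png')
for uv,z,n in(((262,180),.057,'barL'),((284,180),.057,'barR'),((273,165),.06,'end'),((333,232),.06,'plL'),((406,232),.06,'plR')):
    X=onz(p,uv,z);print(n,X@u,X@w)
E
```

```text
mid u,w 0.488334874680012 0.137937726306181
-8 -45.5 [256. 231.]
-8 -33 [273. 231.]
-8 33 [364. 231.]
-8 45.5 [381. 231.]
8 -45.5 [255. 210.]
8 -33 [272. 210.]
8 33 [364. 210.]
8 45.5 [382. 210.]
barL 0.4436062154178768 0.16221727214040615
barR 0.46118395595644535 0.16212588004785278
end 0.4533229001824582 0.17462595392334992
plL 0.5004667764638132 0.11899620914939839
plR 0.5605386186174133 0.11868989374033702
```

View pics/s2.png

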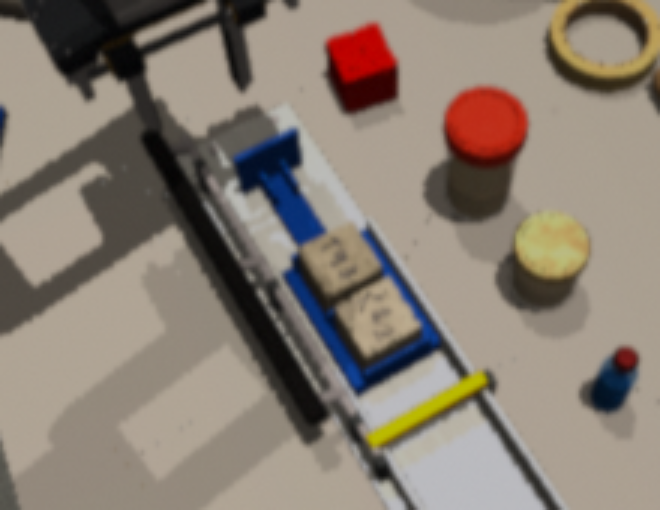

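```bash
python3 - <<'E'
import cv2,numpy as np
a=cv2.imread('pics/w2.png')[190:270,225:415]
a=cv2.resize(a,None,fx=4,fy=4,interpolation=cv2.INTER_NEAREST)
a=(255*(a/255.)**.5).astype(np.uint8)
cv2.imwrite('pics/w2c.png',a)
E
```

```text
(no output)
```

View pics/w2c.png

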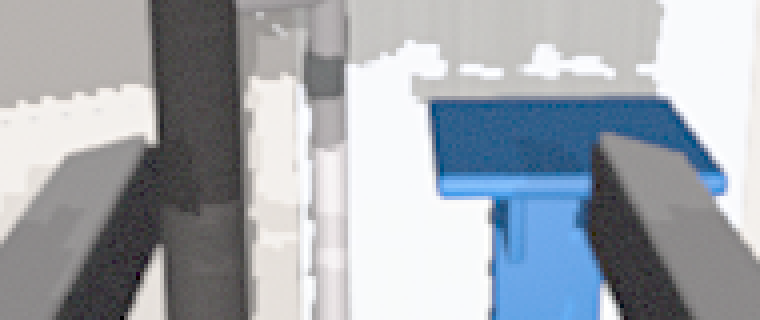

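```bash
python3 - <<'E'
from h import *
from scipy.spatial.transform import Rotation as Ro
p=camera_params("wrist");S=camera_params("side");s=bot.sense();q=s['orientation'];R=Ro.from_quat([q[1],q[2],q[3],q[0]]).as_matrix()
for z in(8,-17,-37):
  for y in(-45.5,-33,33,45.5):
    X=s['tool_pos']+R@np.array([8,y,z])/1000
    print(z,y,np.round(proj(p,X),0),'side crop',np.round((proj(S,X)-[180,100])*3))
for a in((231,143),(261,129.3)):
    for z in (.084,.1,.12):print(a,z,onz(S,a,z))
E
```

```text
8 -45.5 [255. 210.] side crop [147. 139.]
8 -33 [272. 210.] side crop [161. 132.]
8 33 [364. 210.] side crop [236.  97.]
8 45.5 [382. 210.] side crop [249.  91.]
-17 -45.5 [247. 221.] side crop [141. 121.]
-17 -33 [266. 221.] side crop [155. 114.]
-17 33 [370. 221.] side crop [232.  79.]
-17 45.5 [390. 221.] side crop [246.  72.]
-37 -45.5 [239. 232.] side crop [135. 106.]
-37 -33 [261. 232.] side crop [150.  99.]
-37 33 [376. 232.] side crop [228.  63.]
-37 45.5 [397. 232.] side crop [242.  57.]
(231, 143) 0.084 [0.42677668 0.21348668 0.084     ]
(231, 143) 0.1 [0.42646124 0.20202843 0.1       ]
(231, 143) 0.12 [0.42606694 0.18770561 0.12      ]
(261, 129.3) 0.084 [0.50649229 0.22297794 0.084     ]
(261, 129.3) 0.1 [0.50444937 0.21131401 0.1       ]
(261, 129.3) 0.12 [0.50189572 0.19673409 0.12      ]
```

The side view matches the nominal fingertips (left predicted (154,136), seen (155,130)), so I'll press in two stages and check the force.

```bash
python3 -m pendant '[[0,2,6,0,66],[0,2,12,0,66],[0,2,18,0,66],[0,2,24,0,66],[0,2,28,0,66],[0,2,28,0,66]]'; python3 -c "
from h import *
a=.133;u=np.array([np.cos(a),np.sin(a),0]);w=np.array([-np.sin(a),np.cos(a),0])
togo(*( (.490*u+.138*w)[:2]),.043,a)"
```

```text
time_s: 3.15
tool_pos: [0.4669, 0.2027, 0.0662]
orientation: [-0.0, 0.659, 0.752, -0.001]
ft_force: [0.0, -0.4, 0.8]
width: 0.706
gripper_force: 0.0
row [-1.   0.4 23.2] turn -0.12 tilt z [-0.002 -0.001 -1.   ] tcp [0.4669 0.2027 0.0662] t 3.15 F [ 0.  -0.4  0.8] w 66.4
```

```bash
cat >> h.py <<'E'
def boom(im):
    h=cv2.cvtColor(im,cv2.COLOR_BGR2HSV);m=cv2.inRange(h,(24,150,90),(34,255,255))
    n,l,st,c=cv2.connectedComponentsWithStats(m)
    for i in range(1,n):
        x,y,ww,hh,A=st[i]
        if A>60 and 200<x<420 and y<300:print('yellow',x,y,x+ww,y+hh,A)
E
python3 - <<'E'
from h import *
boom(cv2.imread('pics/side0.png'));im=capture("side");boom(im);cv2.imwrite('pics/s3.png',im);print(bot.sense()['ft_force'])
d=cv2.absdiff(im,cv2.imread('pics/side0.png')).max(2)
print('blue/cube diff',d[170:225,275:325].mean())
E
```

```text
yellow 302 224 343 249 240
yellow 302 224 343 249 237
[ 0.88319449 -0.25211575  0.36541891]
blue/cube diff 9.245090909090909
```

```bash
python3 - <<'E'
from h import *
w=capture("wrist");s=cv2.imread('pics/s3.png');c=capture("scene")
br=lambda a:(255*(a/255.)**.6).astype(np.uint8)
A=cv2.resize(br(s[110:210,215:310]),(380,400),interpolation=cv2.INTER_CUBIC)
B=cv2.resize(br(c[205:305,245:345]),(400,400),interpolation=cv2.INTER_CUBIC)
W=cv2.resize(br(w[200:250,225:425]),(780,195),interpolation=cv2.INTER_NEAREST)
cv2.imwrite('pics/m3.png',np.vstack([np.hstack([A,B]),W]))
E
```

```text
(no output)
```

View pics/m3.png

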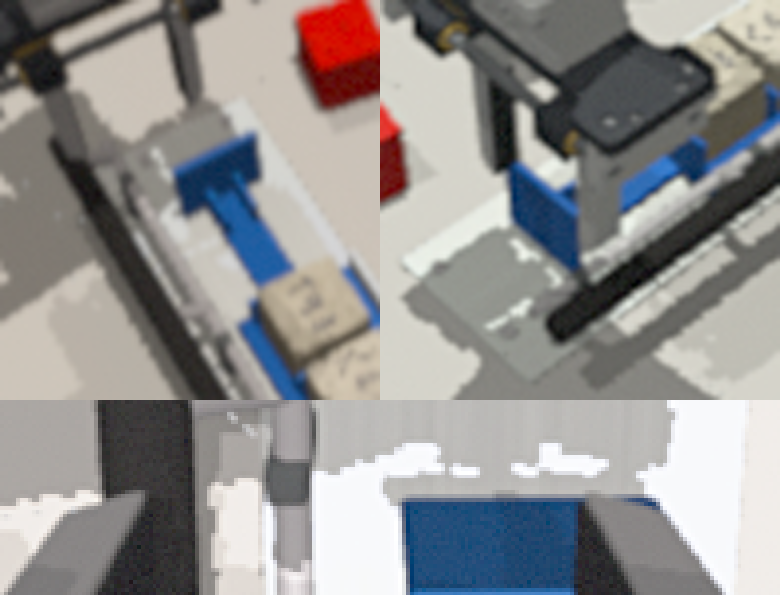

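```bash
python3 - <<'E'
from h import *
S=camera_params("side");C=camera_params("scene");W=camera_params("wrist")
a=.133;u=np.array([np.cos(a),np.sin(a),0]);w=np.array([-np.sin(a),np.cos(a),0])
s=bot.sense();print('tcp u,w,z',s['tool_pos']@u,s['tool_pos']@w,s['tool_pos'][2],s['time_s'])
sp=lambda x,y:(215+x/4,110+y/4);cp=lambda x,y:(245+(x-380)/4,205+y/4)
for n,A,B in(('push tip',(193,103),(497,168)),('bar tip',(85,163),(600,270))):
    X,e=tri(S,sp(*A),C,cp(*B));print(n,'u',X@u,'w',X@w,'z',X[2],e)
# wrist tip edge of push finger: u 225+(585..640)/3.9, v 200+97/3.9 ; left 65..145
for x in(65,145,585,652):
    for z in(.058,.08,.1):
        X=onz(W,(225+x/3.9,200+97/3.9),z);print(x,z,round(X@u,4),round(X@w,4))
E
```

```text
tcp u,w,z 0.4903789634699904 0.13911508699220249 0.06734832717899847 3.3
push tip u 0.5310033931780886 w 0.13854607946417138 z 0.08017871671212723 0.005649011854137182
bar tip u 0.4538690199000077 w 0.13867063452098494 z 0.06865184613040232 0.0012389305747417894
65 0.058 0.4347 0.1357
65 0.08 0.4404 0.1433
65 0.1 0.4457 0.1502
145 0.058 0.4496 0.1357
145 0.08 0.4539 0.1433
145 0.1 0.4577 0.1502
585 0.058 0.5318 0.1355
585 0.08 0.5276 0.1431
585 0.1 0.5238 0.15
652 0.058 0.5443 0.1354
652 0.08 0.5388 0.143
652 0.1 0.5338 0.1499
```

```bash
python3 -m pendant '[[0,0,3,0,66],[0,0,6,0,66],[0,0,9,0,66],[0,0,12,0,66],[0,0,12,0,66]]'; python3 -c "
from h import *
boom(capture('side'));print(bot.sense()['ft_force'],bot.sense()['ft_torque'],bot.sense()['tool_pos'])"
```

```text
time_s: 3.8
tool_pos: [0.467, 0.2027, 0.0545]
orientation: [-0.0, 0.659, 0.752, -0.001]
ft_force: [0.6, -1.0, 0.3]
width: 0.708
gripper_force: 0.0
yellow 302 224 343 249 238
[-0.79824969  0.15066139  0.73012393] [ 4.02125944e-05 -5.87666532e-02  4.48054440e-02] [0.46725436 0.20274845 0.05485044]
```

```bash
python3 -m pendant '[[0,0,3,0,66],[0,0,6,0,66],[0,0,9,0,66],[0,0,12,0,66],[0,0,12,0,66]]'; python3 - <<'E'
from h import *
im=capture('side');boom(im);c=capture('scene');w=capture('wrist');cv2.imwrite('pics/s4.png',im);cv2.imwrite('pics/c4.png',c);cv2.imwrite('pics/w4.png',w)
print(bot.sense()['ft_force'],bot.sense()['tool_pos'])
print('cam pos',[np.round(-cv2.Rodrigues(p['rvec'])[0].T@p['tvec'],3) for p in map(camera_params,('scene','side'))])
g=cv2.cvtColor(w,cv2.COLOR_BGR2GRAY)
for v in range(206,252,4):print(v,g[v,226:300:3])
E
```

```text
time_s: 4.35
tool_pos: [0.467, 0.2027, 0.0425]
orientation: [-0.0, 0.659, 0.752, -0.001]
ft_force: [0.3, -0.7, 0.7]
width: 0.702
gripper_force: 0.0
yellow 302 224 343 249 239
[ 0.27835244 -0.03876199 -0.29656411] [0.46759084 0.20284005 0.0432884 ]
cam pos [array([-0.097,  0.527,  0.849]), array([ 0.412, -0.315,  0.822])]
206 [130 129 128 129 131  29  21  23  19  24  23  20  19  19  89 123 123 120
 120 117 119 115 115 113 108]
210 [130 130 129 129 129  40  19  22  21  23  21  27  20  16  74 110 108 103
 100  95  91  87  88 119 127]
214 [128 129 129 128 131  58  19  22  23  20  21  20  18  19  33  92  91  95
  95 123 126 142  98 125 126]
218 [129 128 128 130 130  93  18  23  24  20  24  24  17  20  29  97  96  94
 129 129 129 147 102 126 126]
222 [129 129 129 128 131 100  20  25  20  22  17  25  17  18  17  97  94 116
 130 130 130 146  86 126 128]
226 [129 130 129 130 130 107  16  50  83  92  93  87  21  16  17  98  96 115
 129 129 130  82  47  54  62]
230 [129 130 129 130 130  91  91  89  89  92  92  46   9  14  15  98  93 130
 129 129 133  67  55  55  55]
234 [130 126 124 128  88  91  90  90  91  92  66  16  11  15  17  98 151 166
 235 234 226  90  54  56  54]
238 [235 228 237  96  90  91  90  90  91  81  17  10  16  16  13  97  90 206
 230 230 230 229 153 111 114]
242 [231 235  85  81  82  91  89  90  89  32  11  14  13  15  14  98  89 221
 231 231 230 235 178 122 127]
246 [207  82  77  79  77  75  88  92  58  14  17  10  12  16  15  92  90 206
 203 202 202 207 220 122 128]
250 [ 83  76  76  76  77  83  92  71  14  17  11   9  11  15  10  90  95 205
 201 202 204 159 216  90  93]
```

```bash
python3 -m pendant '[[0,0,2,0,66],[0,0,4,0,66],[0,0,6,0,66],[0,0,8,0,66],[0,0,8,0,66]]'; python3 - <<'E'
from h import *
im=capture('side');boom(im);c=capture('scene');cv2.imwrite('pics/s5.png',im);cv2.imwrite('pics/c5.png',c)
print(bot.sense()['ft_force'],bot.sense()['tool_pos'])
# colours near bar finger tip in the side image: column section along finger
g=cv2.cvtColor(im,cv2.COLOR_BGR2GRAY)
for v in range(126,170,3):print(v,g[v,222:276:2])
E
```

```text
time_s: 5.0
tool_pos: [0.4681, 0.203, 0.0355]
orientation: [0.0, 0.659, 0.752, 0.001]
ft_force: [0.6, 0.8, 3.1]
width: 0.699
gripper_force: 1.2
yellow 302 223 343 249 239
[1.25109504 0.50726196 3.66202065] [0.46808658 0.20301457 0.03558868]
126 [ 13  10  10  11  11  36  84 129 157 165 150 107  54  28  41  89 138 161
  89  21  41  48 148 167 167 168 167]
129 [  9   8  11  19  28 134 161 132  95  54  30  48  91 139 163 168 168 168
 144  20  38  46 123 168 167 167 168]
132 [ 19  17  11   8   8  30  37  26  60 120 155 164 167 168 168 168 168 168
 156  47  29  45  95 166 168 168 168]
135 [ 68  13   6   9   6   6  25  69 100 162 168 168 168 168 169 168 168 168
 167  91  19  43  50  85 142 167 182]
138 [ 29  28   7   3   6   7  19  69  81 129 164 168 168 168 168 169 168 168
 162 142  16  39  46  82  88 123 188]
141 [ 63  69  36  15  23  35  40  71  76  77  95 156 169 168 167 160 134  97
  85  97  67  32  61  91  85  85 129]
144 [ 76  77  68  31  37  44  42  52  76  74  72  91 135 160 158 121  88  93
  95  96  95  89  94  94  91  79  63]
147 [ 77  76  51   9  21  43  43  39  64  66  69  69  80  89  90  91 100 109
  95  95  95  92  74  56  38  29  17]
150 [ 77  76  75  40  12  31  43  42  37  52  54  71  82  94  76  75  99 169
 109  80  61  44  27  19  15  14  16]
153 [ 76  77  77  73  31  12  36  43  40  83  93  65  41  73  95  95  96 117
  77  30  18  16  15  16  16  19  32]
156 [80 77 77 75 70 26  9 19 22 51 94 81 33 67 85 95 96 98 60 16 15 15 18 17
 15 16 26]
159 [77 77 77 77 77 66 18  4  6 11 59 79 37 39 68 91 95 96 82 22 15 15 19 42
 34 40 33]
162 [ 77  76  77  78  78  77  61  11   5   8  15  50  53  21  90 118  95 102
 103  50  21  45  66  26  49  44  44]
165 [ 77  76  77  77  78  76  63  48  15  12  15  18  64  71  58 102 124 171
 185 172 137 159 162  85  27  37  44]
168 [ 77  76  77  77  77  76  70  53  37  11  14  13  26  77  85  63 108 130
 160 169 168 165 166 164  91  32  43]
```

```bash
python3 -m pendant '[[0,0,2,0,66],[0,0,4,0,66],[0,0,5,0,66],[0,0,5,0,66]]'; python3 - <<'E'
from h import *
im=capture('side');boom(im)
print(bot.sense()['ft_force'],bot.sense()['ft_torque'],bot.sense()['tool_pos'],bot.sense()['gripper_force'])
S=camera_params('side');a=.133;u=np.array([np.cos(a),np.sin(a),0]);w=np.array([-np.sin(a),np.cos(a),0])
O=.5255*u-.07*w
for th in(0,.1,.2,.3,.5,.8,1.05,1.15):
    pts=[]
    for r,h in((.01,-.006),(.01,.006),(.098,-.006),(.098,.006)):
        for dy in(-.006,.006):
            X=O+(-.052+r*np.cos(th)-h*np.sin(th))*u+(-.075+dy)*w+np.array([0,0,.042+r*np.sin(th)+h*np.cos(th)]);pts.append(proj(S,X))
    pts=np.array(pts);print(th,np.round(pts.min(0)),np.round(pts.max(0)))
E
```

```text
time_s: 5.5
tool_pos: [0.4674, 0.2028, 0.03]
orientation: [-0.0, 0.659, 0.752, -0.0]
ft_force: [0.3, 0.7, 3.3]
width: 0.702
gripper_force: 1.3
yellow 302 221 342 249 235
[ 0.28028619 -0.46798819  2.70624161] [-0.02320577 -0.06259402  0.06486277] [0.46740064 0.20279631 0.03001274] 1.3149594515562057
0 [304. 223.] [341. 248.]
0.1 [304. 222.] [341. 248.]
0.2 [304. 220.] [341. 248.]
0.3 [304. 219.] [340. 247.]
0.5 [303. 218.] [339. 247.]
0.8 [302. 218.] [333. 247.]
1.05 [300. 220.] [325. 248.]
1.15 [300. 221.] [322. 248.]
```

```bash
python3 - <<'E'
from h import *
S=camera_params('side');C=camera_params('scene');a=.133;u=np.array([np.cos(a),np.sin(a),0]);w=np.array([-np.sin(a),np.cos(a),0])
for n,uu in(('bar',.451),('push',.5295)):
  for z in(.059,.075,.095):
    X=uu*u+.139*w+[0,0,z];A=(proj(S,X)-[215,110])*4;B=(proj(C,X)-[245,205])*4+[380,0];print(n,z,'side mosaic',A.round(),'scene mosaic',B.round())
for p,f in((S,'side0'),(C,'scene0')):
    im=cv2.imread(f'pics/{f}.png');h=cv2.cvtColor(im,cv2.COLOR_BGR2HSV)
    m=cv2.inRange(h,(0,150,90),(8,255,255))|cv2.inRange(h,(172,150,90),(180,255,255))
    n,l,st,c=cv2.connectedComponentsWithStats(m)
    for i in range(1,n):
        if st[i][4]>150:
            X=onz(p,c[i],.11);print(f,c[i].round(),st[i][4],'u,w chute',round(X@u-.526,3),round(X@w+.07,3))
E
```

```text
bar 0.059 side mosaic [ 83. 174.] scene mosaic [603. 285.]
bar 0.075 side mosaic [ 78. 160.] scene mosaic [602. 265.]
bar 0.095 side mosaic [ 71. 141.] scene mosaic [601. 240.]
push 0.059 side mosaic [197. 119.] scene mosaic [505. 199.]
push 0.075 side mosaic [194. 104.] scene mosaic [503. 180.]
push 0.095 side mosaic [190.  85.] scene mosaic [501. 154.]
side0 [300. 117.] 302 u,w chute 0.096 0.189
side0 [342. 140.] 510 u,w chute 0.147 0.082
side0 [498. 197.] 197 u,w chute 0.359 -0.214
side0 [267. 289.] 589 u,w chute -0.161 -0.132
scene0 [277. 179.] 399 u,w chute 0.146 0.085
scene0 [430. 225.] 346 u,w chute -0.192 -0.057
scene0 [235. 236.] 372 u,w chute 0.066 0.264
```

The bar is now moving: the boom's box matches about 0.2 rad. At this opening the tips sit about 30 mm higher than nominal, and the wrist view agrees because the finger occludes the bar. I'll press on down until the boom reads about 1.05–1.1.

```bash
python3 -m pendant '[[0,0,4,0,66],[0,0,8,0,66],[0,0,12,0,66],[0,0,16,0,66],[0,0,20,0,66],[0,0,20,0,66]]'; cat >> h.py <<'E'
def st():
    s=bot.sense();a=.133;u=np.array([np.cos(a),np.sin(a),0]);w=np.array([-np.sin(a),np.cos(a),0])
    im=capture('side');boom(im);P=s['tool_pos']
    print('t',s['time_s'],'tcp u,chute y,z',np.round([P@u,P@w+.07,P[2]],4),'F',np.round(s['ft_force'],1),'T',np.round(s['ft_torque'],2),'grip',round(s['gripper_force'],2),'w',round(s['width']*94,1))
    return im
E
python3 -c "
from h import *
st()"
```

```text
time_s: 6.15
tool_pos: [0.4683, 0.2029, 0.0102]
orientation: [0.001, 0.659, 0.752, 0.001]
ft_force: [1.7, 0.8, 5.6]
width: 0.704
gripper_force: 2.5
t 6.15 tcp u,chute y,z [0.491  0.209  0.0102] F [1.7 0.8 5.6] T [-0.05 -0.15  0.02] grip 2.54 w 66.1
```

```bash
python3 - <<'E'
from h import *
im=capture('side');cv2.imwrite('pics/s6.png',im);h=cv2.cvtColor(im,cv2.COLOR_BGR2HSV)
for n,lo,hi in(('y',(22,120,40),(36,255,255)),('r',(0,120,40),(10,255,255))):
    m=cv2.inRange(h,lo,hi);k,l,s,c=cv2.connectedComponentsWithStats(m)
    print(n,[list(map(int,x)) for x in s[1:] if x[4]>12 and 270<x[0]<400 and 150<x[1]<290])
S=camera_params('side');a=.133;u=np.array([np.cos(a),np.sin(a),0]);w=np.array([-np.sin(a),np.cos(a),0])
O=.5255*u-.07*w
for th in(.6,.7,.8,.9,1.,1.1,1.2):
    q=[proj(S,O+(-.052+r*np.cos(th)-hh*np.sin(th))*u+(-.075)*w+np.array([0,0,.042+r*np.sin(th)+hh*np.cos(th)])).round() for r,hh in((.1,.006),(.1,-.006),(.03,.006))];print(th,*q)
E
```

```text
y [[352, 183, 10, 9, 16], [324, 219, 6, 6, 22]]
r [[385, 216, 7, 7, 34]]
0.6 [334. 220.] [336. 220.] [310. 239.]
0.7 [331. 220.] [334. 220.] [309. 240.]
0.8 [328. 220.] [332. 220.] [308. 240.]
0.9 [325. 221.] [329. 220.] [307. 240.]
1.0 [322. 222.] [326. 221.] [306. 241.]
1.1 [318. 224.] [323. 222.] [305. 241.]
1.2 [314. 225.] [319. 223.] [304. 242.]
```

```bash
sed -i 's/A>60 and 200<x<420 and y<300/A>12 and 290<x<345 and 205<y<260/' h.py; python3 -m pendant '[[0,0,3,0,66],[0,0,5.5,0,66],[0,0,5.5,0,66],[0,0,5.5,0,66],[0,0,5.5,0,66]]'; python3 -c "
from h import *
st()"
```

```text
time_s: 6.75
tool_pos: [0.4699, 0.2032, 0.0063]
orientation: [0.002, 0.659, 0.752, 0.002]
ft_force: [3.0, 0.3, 7.8]
width: 0.701
gripper_force: 3.9
yellow 318 221 323 226 18
t 6.75 tcp u,chute y,z [0.4927 0.2091 0.0063] F [3.  0.3 7.8] T [-0.06 -0.38 -0.01] grip 3.89 w 65.9
```

```bash
python3 -m pendant '[[-3,-1,0,0,66],[-6,-2,0,0,66],[-9,-3,0,0,66],[-12,-3,0,0,66],[-16,-3,0,0,66],[-20,-3,0,0,66],[-24,-3,0,0,66]]'; python3 - <<'E'
from h import *
im=st()
cv2.imwrite('pics/s7.png',im)
h=cv2.cvtColor(im,cv2.COLOR_BGR2HSV);m=cv2.inRange(h,(105,150,60),(125,255,255));m[:, :225]=0;m[:,360:]=0;m[:120]=0;m[260:]=0
for f in('side0','s7'):
    h=cv2.cvtColor(cv2.imread(f'pics/{f}.png'),cv2.COLOR_BGR2HSV);m=cv2.inRange(h,(105,150,60),(125,255,255));m[:, :225]=0;m[:,360:]=0;m[:120]=0;m[260:]=0
    ys,xs=np.where(m);i=ys.argmax();print(f,'rack nose low px',xs[i],ys[i],'n',len(xs))
E
```

```text
time_s: 7.5
tool_pos: [0.4724, 0.1849, 0.0079]
orientation: [-0.0, 0.66, 0.752, 0.009]
ft_force: [5.8, 13.5, 7.2]
width: 0.704
gripper_force: 7.7
yellow 322 220 327 225 17
t 7.5 tcp u,chute y,z [0.4928 0.1906 0.0079] F [ 5.8 13.5  7.2] T [ 2.44 -0.89 -0.07] grip 7.73 w 66.2
side0 rack nose low px 299 230 n 680
s7 rack nose low px 300 232 n 623
```

```bash
python3 -m pendant '[[-4,0,1,0,66],[-8,0,2,0,66],[-12,0,3,0,66],[-16,0,3,0,66],[-20,0,3,0,66],[-24,0,3,0,66]]'; python3 - <<'E'
from h import *
im=st()
cv2.imwrite('pics/s8.png',im)
for f in('side0','s7','s8'):
    h=cv2.cvtColor(cv2.imread(f'pics/{f}.png'),cv2.COLOR_BGR2HSV);m=cv2.inRange(h,(105,150,60),(125,255,255));m[:, :225]=0;m[:,360:]=0;m[:120]=0;m[260:]=0
    ys,xs=np.where(m);i=ys.argmax();print(f,'nose low px',xs[i],ys[i],'right',xs.max(),ys[xs.argmax()],'n',len(xs))
E
```

```text
time_s: 8.15
tool_pos: [0.4772, 0.1627, 0.007]
orientation: [0.001, 0.659, 0.752, 0.011]
ft_force: [5.7, 16.7, 13.5]
width: 0.702
gripper_force: 9.3
t 8.15 tcp u,chute y,z [0.4946 0.168  0.007 ] F [ 5.7 16.7 13.5] T [ 2.97 -1.04  0.05] grip 9.28 w 66.0
side0 nose low px 299 230 right 326 213 n 680
s7 nose low px 300 232 right 327 214 n 623
s8 nose low px 304 239 right 332 223 n 547
```

```bash
sed -i 's/A>12/A>4/; s/(24,150,90)/(22,110,40)/; s/(34,255,255)/(36,255,255)/' h.py; python3 - <<'E'
from h import *
boom(cv2.imread('pics/s7.png'));print();boom(cv2.imread('pics/s8.png'))
im=cv2.imread('pics/scene0.png');c=capture('scene');cv2.imwrite('pics/c8.png',c)
for i in(im,c):
    h=cv2.cvtColor(i,cv2.COLOR_BGR2HSV);m=cv2.inRange(h,(22,110,60),(36,255,255));k,l,s,_=cv2.connectedComponentsWithStats(m)
    print([list(map(int,x)) for x in s[1:] if x[4]>8 and 330<x[0]<420 and 120<x[1]<230])
C=camera_params('scene');a=.133;u=np.array([np.cos(a),np.sin(a),0]);w=np.array([-np.sin(a),np.cos(a),0]);O=.5255*u-.07*w
for th in(0,.8,.9,1.,1.1,1.2):print(th,*[proj(C,O+(-.052+r*np.cos(th)-hh*np.sin(th))*u+(-.075)*w+np.array([0,0,.042+r*np.sin(th)+hh*np.cos(th)])).round() for r,hh in((.1,.006),(.1,-.006),(.03,.006))])
E
```

```text
yellow 322 219 327 226 26

yellow 323 220 328 226 22
[[351, 189, 34, 22, 171]]
[[369, 183, 16, 29, 115]]
0 [354. 188.] [353. 192.] [374. 203.]
0.8 [366. 173.] [363. 174.] [379. 199.]
0.9 [368. 173.] [365. 173.] [380. 199.]
1.0 [371. 173.] [368. 173.] [381. 200.]
1.1 [374. 173.] [371. 173.] [382. 200.]
1.2 [377. 174.] [374. 173.] [383. 200.]
```

```bash
python3 -m pendant '[[4,-2,0,0,66],[8,-4,1,0,66],[8,-6,2,0,66],[8,-7,2,0,66],[8,-7,2,0,66]]'; python3 - <<'E'
from h import *
im=st()
w=capture('wrist');cv2.imwrite('pics/w9.png',w);g=cv2.cvtColor(w,cv2.COLOR_BGR2GRAY)
for v in(150,170,190,205,215,222,228,234):print(v,g[v,226:322:3])
E
```

```text
time_s: 8.75
tool_pos: [0.4775, 0.1619, 0.0073]
orientation: [0.012, 0.659, 0.752, 0.011]
ft_force: [19.2, -2.8, 12.1]
width: 0.698
gripper_force: 10.6
yellow 322 220 328 226 25
t 8.75 tcp u,chute y,z [0.4947 0.1672 0.0073] F [19.2 -2.8 12.1] T [-0.53 -3.47  0.27] grip 10.61 w 65.6
150 [ 16  19  19  21  21  19  18  60  87  86  86  88  87  90  90  91  92  91
  92  98  94  85 119 157 148 149 148 149 149 146 241 242]
170 [ 50  19  19  18  22  21  20  20  17  12  37  90 101 120 159 117 101 144
 104 115 116 105  60 134 149 150 148 150 148 147 151 151]
190 [124  15  23  20  23  21  21  23  20  14  15  91  87 119 119 119 122  76
  37  44  42  55  91 155 150 150 148 150 148 148 151 152]
205 [121  33  20  20  21  20  21  19  21  16   9  74 107 119 120 120 120 146
  89 113 117 110  84 153 152 148 148 151 146 146 150 152]
215 [120  90  17  19  22  20  21  16  18  16  13  68  88 121 120 120 118 131
  99 112 115 111  88 134 153 149 148 150 145 147 150 152]
222 [120 100  13  20  19  22  20  19  19  19  11  44  89 100 120 119 120 120
 109 111 116 111  88 151 151 148 148 153 144 148 150 153]
228 [119 123  14  15  16  58  76  84  83  84  83  69   8  89 107 120 119 127
 121 111 116 113  90 150 151 149 148 152 144 146 151 153]
234 [120 121  14  19  83  82  83  83  83  83  66  13  11  82 107 119 120 120
 123 109 116 114  95 133 153 151 148 153 145 148 150 153]
```

The finger drifted about 4 mm inward, stuck to the bar by friction. The rack nose is still about 14 mm short of the gate, so I'll lift, re-seat further outward and press again.

```bash
python3 -m pendant '[[0,7,-10,0,66],[2,7,-25,0,66],[4,7,-45,0,66],[4,7,-48,0,66],[4,7,-48,0,66]]'; python3 - <<'E'
from h import *
im=st();togo(.46,.16,.04,.133);im=capture('wrist');cv2.imwrite('pics/w10.png',im);g=cv2.cvtColor(im,cv2.COLOR_BGR2GRAY)
for v in(200,215,222,228,234):
    print(v,g[v,226:300:2])
p=camera_params('wrist');a=.133;u=np.array([np.cos(a),np.sin(a),0]);w=np.array([-np.sin(a),np.cos(a),0])
b=im.astype(int);m=(b[:,:,0]>60)&(b[:,:,0]>1.8*b[:,:,2])&(b[:,:,0]>1.4*b[:,:,1]);m[:,:300]=0;m[:,420:]=0
for x in(340,350,360):
    v=np.where(m[150:260,x])[0]+150;t=[ (i) for i in v if b[i,x,0]>1.35*b[max(i-3,0),x,0]]
    print(x,v.min(),[int(b[i,x,0]) for i in range(v.min()-2,v.min()+34,2)],[round(onz(p,(x,vv),.06)@w+.07,4) for vv in (v.min(),)])
E
```

```text
time_s: 9.35
tool_pos: [0.4687, 0.1666, 0.0469]
orientation: [-0.0, 0.659, 0.752, -0.0]
ft_force: [-0.6, 0.0, -0.9]
width: 0.703
gripper_force: 0.0
yellow 302 224 343 249 299
t 9.35 tcp u,chute y,z [0.4867 0.173  0.0469] F [-0.6  0.  -0.9] T [-0.   -0.1   0.01] grip 0.0 w 66.1
row [-5.3 -8.9  6.2] turn -0.13 tilt z [-0.002 -0.001 -1.   ] tcp [0.4681 0.1665 0.0462] t 9.4 F [-0.6  0.7 -0.7] w 65.9
200 [132 131 131 130 131 131 131 132 131 131 133  57  18  24  24  25  24  21
  20  21  22  19  16  19  18  85  97  96 118 131 131 131 131 131 141 166
 101]
215 [130 131 131 131 131 130 131 131 130 131 131 111  17  23  19  24  19  23
  24  25  20  23  18  17  10  75  98  95 117 132 130 131 133 130 132 166
 105]
222 [131 130 132 132 131 132 130 130 131 132 131 131  26  22  17  18  21  28
  23  25  25  21  23  20  12  60  99  96  95 117 131 131 130 130 135 167
 117]
228 [128 127 129 130 129 130 133 125 103  95  92  89  92  91  90  90  86  46
  14  17  20  22  19  18  17  42  99  97  97 132 129 128 135 124 132 170
 114]
234 [232 230 231 232 234 214  91  90  90  91  93  92  91  92  92  66  20  16
  13  13  23  22  23  22  15  28 100  97 212 233 230 231 231 231 218 252
 223]
340 227 [158, 80, 77, 78, 77, 78, 78, 77, 80, 76, 79, 77, 75, 69, 74, 85, 163, 165] [np.float64(0.176)]
350 228 [131, 75, 78, 77, 78, 77, 77, 77, 77, 78, 78, 81, 67, 70, 172, 234, 209, 211] [np.float64(0.1753)]
360 227 [129, 74, 66, 67, 67, 66, 67, 67, 67, 65, 66, 66, 68, 67, 80, 94, 95, 87] [np.float64(0.1759)]
```

```bash
python3 -m pendant '[[0,3,8,0,66],[0,3,16,0,66],[0,3,22,0,66],[0,3,28,0,66],[0,3,34,0,66],[0,3,39,0,66],[0,3,43,0,66],[0,3,43,0,66],[0,3,43,0,66]]'; python3 -c "
from h import *
st()"
```

```text
time_s: 10.35
tool_pos: [0.4749, 0.1675, 0.0064]
orientation: [0.002, 0.659, 0.752, 0.002]
ft_force: [2.8, 0.7, 7.5]
width: 0.706
gripper_force: 3.8
yellow 318 221 324 227 29
t 10.35 tcp u,chute y,z [0.4929 0.1731 0.0064] F [2.8 0.7 7.5] T [-0.08 -0.33  0.02] grip 3.77 w 66.4
```

```bash
python3 -m pendant '[[-4,0,2,0,66],[-8,0,3,0,66],[-12,0,4,0,66],[-16,0,5,0,66],[-20,0,5,0,66],[-24,0,5,0,66],[-28,0,5,0,66]]'; python3 -c "
from h import *
st()"
```

```text
time_s: 11.1
tool_pos: [0.4814, 0.1464, 0.0041]
orientation: [0.0, 0.659, 0.752, 0.01]
ft_force: [4.9, 16.0, 11.4]
width: 0.7
gripper_force: 8.7
yellow 321 220 326 227 26
t 11.1 tcp u,chute y,z [0.4966 0.1513 0.0041] F [ 4.9 16.  11.4] T [ 2.76 -0.75 -0.01] grip 8.68 w 65.8
```

```bash
python3 -m pendant '[[-4,-1,0.5,0,66],[-8,-2,1,0,66],[-12,-3,1,0,66],[-16,-4,1,0,66],[-20,-4,1,0,66],[-24,-4,1,0,66],[-28,-4,1,0,66]]'; python3 -c "
from h import *
cv2.imwrite('pics/s12.png',st())"
```

```text
time_s: 11.85
tool_pos: [0.4849, 0.1189, 0.0044]
orientation: [0.003, 0.66, 0.751, 0.013]
ft_force: [10.8, 17.7, 10.5]
width: 0.701
gripper_force: 10.9
yellow 319 220 326 227 33
t 11.85 tcp u,chute y,z [0.4964 0.1236 0.0044] F [10.8 17.7 10.5] T [ 3.22 -1.69 -0.28] grip 10.9 w 65.9
```

```bash
python3 -m pendant '[[-4,1,0.5,0,66],[-8,2,0.5,0,66],[-12,2,0.5,0,66],[-16,2,0.5,0,66],[-20,2,0.5,0,66],[-24,2,0.5,0,66],[-28,2,0.5,0,66]]'; python3 -c "
from h import *
cv2.imwrite('pics/s13.png',st())"
```

```text
time_s: 12.6
tool_pos: [0.4866, 0.1084, 0.0045]
orientation: [-0.011, 0.661, 0.75, 0.024]
ft_force: [1.1, 60.9, 16.9]
width: 0.705
gripper_force: 33.5
yellow 320 220 326 226 29
t 12.6 tcp u,chute y,z [0.4967 0.1129 0.0045] F [ 1.1 60.9 16.9] T [11.73 -0.19 -1.35] grip 33.53 w 66.3
```

The push is blocked at 61 N, most likely the bar finger's inner edge on a support arm of the bar. I'll back off slightly with the gate still held up and widen the opening, so that finger rides further out.

```bash
python3 -m pendant '[[10,-1,0.5,0,66],[20,-1,0.5,0,66],[28,-1,0.5,0,66],[32,-1,1,0,69],[36,-1,1.5,0,71],[36,-1,1.5,0,71]]' 30; python3 -c "
from h import *
cv2.imwrite('pics/s14.png',st())"
```

```text
time_s: 13.25
tool_pos: [0.4885, 0.1161, 0.0038]
orientation: [0.013, 0.659, 0.752, 0.007]
ft_force: [15.4, -8.6, 13.7]
width: 0.755
gripper_force: 9.8
yellow 319 220 325 227 29
t 13.25 tcp u,chute y,z [0.4996 0.1203 0.0038] F [15.4 -8.6 13.7] T [-1.76 -2.65  0.42] grip 9.75 w 70.9
```

```bash
python3 -m pendant '[[4,-1,0,0,71],[8,-1,0,0,71],[12,-1,0,0,71],[15,-1,0,0,71]]' 30; python3 -c "
from h import *
cv2.imwrite('pics/s15.png',st())"
```

```text
time_s: 13.7
tool_pos: [0.4863, 0.1299, 0.0042]
orientation: [0.014, 0.659, 0.752, 0.007]
ft_force: [16.1, -10.5, 14.8]
width: 0.758
gripper_force: 10.2
yellow 319 221 325 227 29
t 13.7 tcp u,chute y,z [0.4992 0.1343 0.0042] F [ 16.1 -10.5  14.8] T [-2.2  -2.74  0.51] grip 10.2 w 71.3
```

Sliding left u unchanged while Fx stayed about equal to Fz. So the finger's outer edge is on the bar's inner flank, at about 45°. I'll walk it up over the crest, outward first since that opens the gate further, then slightly up while sliding.

```bash
python3 -m pendant '[[-2,-3,0,0,71],[-4,-6,0,0,71],[-6,-8,0,0,71],[-8,-8,-1,0,71]]' 30; python3 -c "
from h import *
cv2.imwrite('pics/s16.png',st())"
```

```text
time_s: 14.15
tool_pos: [0.4852, 0.1302, 0.0081]
orientation: [0.012, 0.66, 0.751, 0.019]
ft_force: [23.8, 13.3, 11.1]
width: 0.751
gripper_force: 12.8
yellow 324 219 330 225 22
t 14.15 tcp u,chute y,z [0.4981 0.1347 0.0081] F [23.8 13.3 11.1] T [ 2.48 -4.38 -0.34] grip 12.81 w 70.6
```

```bash
python3 -m pendant '[[8,4,1,0,71],[14,7,1,0,71],[20,7,1,0,71],[26,7,0.5,0,71],[32,7,0,0,71],[37,7,-0.5,0,71]]' 30; python3 -c "
from h import *
cv2.imwrite('pics/s17.png',st())"
```

```text
time_s: 14.8
tool_pos: [0.4811, 0.1592, 0.0053]
orientation: [0.013, 0.659, 0.752, 0.007]
ft_force: [16.3, -10.3, 13.5]
width: 0.756
gripper_force: 9.8
yellow 319 220 325 227 31
t 14.8 tcp u,chute y,z [0.498  0.164  0.0053] F [ 16.3 -10.3  13.5] T [-2.22 -2.83  0.47] grip 9.78 w 71.0
```

```bash
python3 -m pendant '[[6,0,-0.7,0,71],[12,0,-1.4,0,71],[18,0,-2.1,0,71],[24,0,-2.8,0,71]]' 30; python3 -c "
from h import *
cv2.imwrite('pics/s18.png',st())"
```

```text
time_s: 15.25
tool_pos: [0.4763, 0.1833, 0.0069]
orientation: [0.011, 0.659, 0.752, 0.006]
ft_force: [14.0, -9.5, 11.7]
width: 0.756
gripper_force: 8.6
yellow 321 220 326 227 28
t 15.25 tcp u,chute y,z [0.4964 0.1885 0.0069] F [14.  -9.5 11.7] T [-1.99 -2.6   0.44] grip 8.6 w 71.1
```

```bash
python3 -m pendant '[[5,-0.5,-0.6,0,71],[10,-1,-1.2,0,71],[15,-1.5,-1.8,0,71],[20,-2,-2.2,0,71]]' 30; python3 -c "
from h import *
cv2.imwrite('pics/s19.png',st())"
```

```text
time_s: 15.7
tool_pos: [0.4718, 0.203, 0.009]
orientation: [0.011, 0.659, 0.752, 0.006]
ft_force: [15.6, -10.3, 11.3]
width: 0.756
gripper_force: 8.9
yellow 321 220 327 226 27
t 15.7 tcp u,chute y,z [0.4945 0.2087 0.009 ] F [ 15.6 -10.3  11.3] T [-2.04 -2.77  0.45] grip 8.86 w 71.1
```

```bash
python3 - <<'E'
from h import *
w=capture('wrist');cv2.imwrite('pics/w20.png',w);g=cv2.cvtColor(w,cv2.COLOR_BGR2GRAY)
for v in(190,205,215,222,225,228,232,238,246):print(v,g[v,222:322:2])
E
```

```text
190 [126 121 126 127  26  16  21  21  16  20  20  21  19  23  24  21  18  17
  20  98  92 112 127 126 126 127 127 119 157 151 152 152 151 154 149 152
 154 158 152 148 153 151 149 152 153 150 151 154 133 113]
205 [127 126 127 128  97  16  18  24  21  19  24  23  18  22  20  23  19  14
  14  73  94  94 124 128 127 127 128 118 154 100 115 123 124 121 112  89
 142 157 152 147 152 150 150 153 152 150 150 154 153 153]
215 [126 127 126 128 126  23  15  17  22  19  23  22  20  21  95 123 120 119
 120 118 119 119 119 118 118 118 117 117 115 113 112 122 123 120 113  97
  88 158 155 148 152 150 151 151 152 149 149 153 153 153]
222 [127 128 125 126 130  53  15  18  22  22  23  22  21  21  16  25  53  68
  89  92  95  98 101 102 104 106 109 110 112 115 116 122 125 121 116 103
  86 159 155 149 153 149 151 152 151 150 149 153 154 153]
225 [126 128 127 127 130  68  13  19  22  23  20  23  40  67  80  87  92  82
  21  26  96  90 106 145 114 100  92  88  91  95  99 104 108 105  98  92
  40 125 157 150 151 150 150 153 152 150 149 153 153 152]
228 [125 129 127 127 129  90  14  40  80  84  90  89  88  88  88  90  85  46
  14  18  97  94 111 127 143 155 131 126 132 128 108 121 123 121 115 101
  45  95 158 150 150 150 149 151 151 149 150 153 153 154]
232 [127 126 127 126 129  94  68  90  88  89  88  88  88  88  89  79  30  11
  11  17  90  91 112 128 125 126 126 128 157 131 106 120 124 121 116 102
  56  95 160 150 152 149 149 151 152 149 149 153 153 154]
238 [127 111  92  91  86  87  89  88  88  89  88  88  87  84  49  14  13  15
  13  13  81  93 105 127 126 126 127 126 129 125 103 119 124 124 115 103
  57 124 158 150 151 150 149 152 152 149 148 151 153 150]
246 [ 89  76  75  73  75  74  82  89  88  88  90  77  29  15   7  13  14  16
  14   9  73  95  91 118 128 128 129  95  75  33  47  77  95  97  90  76
  71 153 211 122 123 125 223 250 249 247 246 246 245 246]
```

```bash
python3 -m pendant '[[-8,0,0.5,0,71],[-16,0,0.5,0,71],[-22,0,0.5,0,71],[-28,0,0.5,0,71],[-34,0,0.5,0,71],[-40,0,0.5,0,71]]' 30; cat >> h.py <<'E'
def wr():
    g=cv2.cvtColor(capture('wrist'),cv2.COLOR_BGR2GRAY).astype(int)
    for v in(205,218,222):
        r=np.where(g[v,222:290]<45)[0]+222;print('bar',v,r.min(),r.max(),end='; ')
    for v in(228,230):
        r=np.where((g[v,222:290]>60)&(g[v,222:290]<100))[0]+222;print('finger',v,r[:3],r[-8:],end='; ')
    print()
E
python3 -c "
from h import *
st();wr()"
```

```text
time_s: 16.4
tool_pos: [0.4669, 0.1686, 0.0046]
orientation: [-0.0, 0.66, 0.752, 0.003]
ft_force: [-1.8, 4.1, 5.5]
width: 0.754
gripper_force: 3.1
yellow 312 222 319 230 37
t 16.4 tcp u,chute y,z [0.4851 0.1752 0.0046] F [-1.8  4.1  5.5] T [ 0.84  0.5  -0.18] grip 3.11 w 70.9
bar 205 255 282; bar 218 255 282; bar 222 256 282; finger 228 [238 239 240] [247 248 249 250 251 252 253 254]; finger 230 [236 237 238] [246 247 248 249 250 251 252 253];
```

The finger climbed onto the crest: the gate reads about 1.2 and the side force has dropped from 16 N to 2 N. I'll ease it to about 1.1 and slide forward.

```bash
python3 -m pendant '[[-6,0,-0.5,0,71],[-12,-1,-1,0,71],[-18,-1,-1.5,0,71],[-24,-1,-2,0,71],[-30,-1,-2,0,71],[-36,-1,-2,0,71],[-42,-1,-2,0,71]]' 30; python3 -c "
from h import *
st();wr()"
```

```text
time_s: 17.2
tool_pos: [0.4671, 0.1242, 0.0032]
orientation: [-0.002, 0.66, 0.752, -0.002]
ft_force: [-5.0, 2.3, 1.7]
width: 0.756
gripper_force: 2.4
yellow 317 221 323 228 31
t 17.2 tcp u,chute y,z [0.4794 0.1312 0.0032] F [-5.   2.3  1.7] T [ 0.62  1.02 -0.14] grip 2.43 w 71.1
bar 205 258 286; bar 218 259 286; bar 222 259 286; finger 228 [238 239 240] [247 248 249 250 251 252 253 254]; finger 230 [236 237 238] [247 248 249 250 251 252 253 288];
```

The finger is now on the bar's outer flank. That still holds the gate at 1.1, it is stable because pushing inward opens the gate, and it stays clear of the arms. I'll bias it slightly inward and down and push on.

```bash
python3 -m pendant '[[-3,1,1,0,71],[-6,2,1.5,0,71],[-10,3,1.5,0,71],[-14,3,1.5,0,71],[-18,3,1.5,0,71],[-22,3,1.5,0,71]]' 30; python3 -c "
from h import *
st();wr()"
```

```text
time_s: 17.9
tool_pos: [0.4727, 0.104, 0.0019]
orientation: [-0.003, 0.659, 0.752, -0.001]
ft_force: [-6.6, 6.4, 2.4]
width: 0.756
gripper_force: 4.2
yellow 312 222 319 229 34
t 17.9 tcp u,chute y,z [0.4824 0.1104 0.0019] F [-6.6  6.4  2.4] T [ 1.17  1.26 -0.06] grip 4.17 w 71.1
bar 205 257 284; bar 218 258 285; bar 222 258 285; finger 228 [238 239 240] [250 251 252 253 254 286 287 288]; finger 230 [236 237 238] [248 249 250 251 252 253 286 287];
```

```bash
python3 -m pendant '[[-5,0,0,0,71],[-10,0,0,0,71],[-15,0,0,0,71],[-20,0,0,0,71],[-25,0,0,0,71],[-30,0,0,0,71]]' 30; python3 -c "
from h import *
cv2.imwrite('pics/s23.png',st());wr()"
```

```text
time_s: 18.6
tool_pos: [0.4765, 0.0757, 0.0018]
orientation: [-0.004, 0.659, 0.752, -0.0]
ft_force: [-5.0, 8.7, 2.9]
width: 0.755
gripper_force: 5.1
yellow 312 222 319 230 35
t 18.6 tcp u,chute y,z [0.4824 0.0818 0.0018] F [-5.   8.7  2.9] T [1.53 1.24 0.04] grip 5.13 w 71.0
bar 205 257 273; bar 218 258 283; bar 222 258 285; finger 228 [238 239 240] [250 251 252 253 254 286 287 288]; finger 230 [236 237 238] [248 249 250 251 252 253 286 287];
```

```bash
python3 -m pendant '[[-5,0,0,0,71],[-10,0,0,0,71],[-15,0,0,0,71],[-20,0,0,0,71],[-25,0,0,0,71],[-30,0,0,0,71],[-35,0,0,0,71],[-40,0,0,0,71]]' 30; python3 -c "
from h import *
cv2.imwrite('pics/s24.png',st())"
```

```text
time_s: 19.5
tool_pos: [0.4819, 0.036, 0.0019]
orientation: [-0.004, 0.659, 0.752, -0.0]
ft_force: [-5.9, 8.4, 2.6]
width: 0.752
gripper_force: 5.0
yellow 313 223 319 229 25
t 19.5 tcp u,chute y,z [0.4824 0.0418 0.0019] F [-5.9  8.4  2.6] T [1.4  1.18 0.14] grip 5.05 w 70.7
```

```bash
python3 -m pendant '[[-5,0,0,0,71],[-10,0,0,0,71],[-15,0,0,0,71],[-20,0,0,0,71],[-25,0,0,0,71],[-29,0,0,0,71]]' 30; python3 -c "
from h import *
st()"; python3 -m pendant '[[-2,0,0,0,71],[-4,0,0,0,71],[-6,0,0,0,71]]'; python3 -c "
from h import *
st()"
```

```text
time_s: 20.15
tool_pos: [0.4858, 0.0072, 0.0018]
orientation: [-0.004, 0.659, 0.752, -0.0]
ft_force: [-5.1, 8.1, 2.9]
width: 0.756
gripper_force: 5.0
yellow 313 224 318 228 16
t 20.15 tcp u,chute y,z [0.4824 0.0127 0.0018] F [-5.1  8.1  2.9] T [1.51 1.12 0.11] grip 4.98 w 71.0
time_s: 20.5
tool_pos: [0.4863, 0.0024, 0.0019]
orientation: [-0.005, 0.659, 0.752, 0.001]
ft_force: [-6.9, 13.3, 4.6]
width: 0.754
gripper_force: 8.4
yellow 313 223 318 229 19
t 20.5 tcp u,chute y,z [0.4824 0.0079 0.0019] F [-6.9 13.3  4.6] T [2.35 1.13 0.43] grip 8.37 w 70.9
```

```bash
python3 -m pendant '[[-2,0,0,0,71],[-4,0,0,0,71],[-6,0,0,0,71],[-6,0,0,0,71]]'; python3 -c "
from h import *
cv2.imwrite('pics/s26.png',st())"
```

```text
time_s: 20.95
tool_pos: [0.486, 0.0026, 0.002]
orientation: [-0.009, 0.658, 0.753, 0.004]
ft_force: [-8.0, 24.7, 7.6]
width: 0.756
gripper_force: 13.7
yellow 314 223 318 228 16
t 20.95 tcp u,chute y,z [0.4821 0.0081 0.002 ] F [-8.  24.7  7.6] T [4.26 1.43 0.87] grip 13.73 w 71.1
```

Home: it stalls at finger y 0.008 and the torque puts the load on the push finger. I'll back off the plate, then lift and let the gate close gently.

```bash
python3 -m pendant '[[10,0,0,0,71],[18,0,0,0,71],[24,0,0,0,71],[28,0,0,0,71],[28,-2,-6,0,71],[28,-5,-14,0,71],[28,-9,-24,0,71],[28,-10,-36,0,71],[28,-10,-50,0,71],[28,-10,-70,0,71]]'; python3 -c "
from h import *
st()"; python3 -m pendant '[[0,0,-40,0,71],[0,0,-80,0,71],[-10,0,-120,0,71],[0,-20,-160,0,71],[30,-60,-160,0,71],[60,-100,-160,0,71],[60,-100,-160,0,71]]'; python3 - <<'E'
from h import *
im=st();cv2.imwrite('pics/s27.png',im);c=capture('scene');cv2.imwrite('pics/c27.png',c)
a=.133;u=np.array([np.cos(a),np.sin(a),0]);w=np.array([-np.sin(a),np.cos(a),0])
for n,f,bx in(('side','side0',None),('side','s27',None),('scene','scene0',None),('scene','c27',None)):
    p=camera_params(n);i=cv2.imread(f'pics/{f}.png');b,g,r=[i[:,:,k].astype(int) for k in range(3)]
    m=(b>50)&(b>1.7*r)&(b>1.35*g);ys,xs=np.where(m)
    P=np.array([onz(p,(x,y),.02) for x,y in zip(xs,ys)]);ok=(abs(P@u-.525)<.055)&(abs(P@w+.07)<.24)
    Q=(P@w+.07)[ok];print(f,'blue chute-y range at z .02',np.round(np.percentile(Q,[1,99]),4),ok.sum())
E
```

```text
time_s: 22.0
tool_pos: [0.4761, 0.0195, 0.074]
orientation: [-0.0, 0.659, 0.752, -0.0]
ft_force: [1.2, -0.5, 0.1]
width: 0.756
gripper_force: 0.0
yellow 302 224 343 249 265
t 22.0 tcp u,chute y,z [0.4745 0.0262 0.074 ] F [ 1.2 -0.5  0.1] T [ 0.01 -0.14 -0.03] grip 0.0 w 71.1
time_s: 22.75
tool_pos: [0.3666, 0.0678, 0.235]
orientation: [0.001, 0.658, 0.753, 0.002]
ft_force: [0.1, -1.0, 0.7]
width: 0.753
gripper_force: 0.0
yellow 302 224 343 249 266
t 22.75 tcp u,chute y,z [0.3724 0.0886 0.235 ] F [ 0.1 -1.   0.7] T [-0.04 -0.09 -0.02] grip 0.0 w 70.8
side0 blue chute-y range at z .02 [-0.0271  0.2088] 803
s27 blue chute-y range at z .02 [-0.2156  0.0096] 981
scene0 blue chute-y range at z .02 [-0.0247  0.1949] 755
c27 blue chute-y range at z .02 [-0.2131  0.0087] 364
```

The gate is shut (its box is the same as at the start), the nose is at y ≈ -0.215 against the stop at -0.217, and the arm is clear. Handing in.

```bash
python3 -c "
from bench import bot
print(bot.finish_job())"
```

```text
the job is handed in; nothing more can be done
None
```

I handed the job in at about 23 s: the rack stalled against the end stop (nose measured at y ≈ -0.215, stop at -0.217), the gate is shut behind the cubes, and the arm is clear. Early on I let the gate fall once to re-seat the finger, when I reckoned the rack's nose was about 14 mm short of it; I didn't check the jars and bottle in the final pictures, and the hand-in returned no verdict.

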